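Nudge the speaker plate home over its two dock pins

TASK

The aluminium speaker plate is lying out of place on the wooden dock, half on the raised deck and half on top of the two brass pins. With fingertips only, push it along and across the dock until both its holes drop over the pins and it lies flat in the lower bay, and then let go of it. Slide it all the way: do not pick it up, carry it or tip it up, and leave everything else on the unit where it is.

Things in the scene. Friction and masses are not known exactly. Their poses are not given: they have to be found in the camera images.
- dock: Fixed wooden dock, 285 x 150 mm, two levels. Origin: on the table top, straight below the centre of the plate when home. +x runs along the dock from deck to bay, y across, z up. Lower bay (lighter wood): x -78 to +95 mm, y -75 to +75, floor 18 mm above the table. A flush brass line on each side margin of the bay, at x = +10 mm, shows where the pins stand.
- deck (a point): Centre of the top of the dock's raised deck (dark wood), 26 mm above the table: dock x -190 to -78 mm, y -75 to +75 mm. Two thin flush brass lines on it run along x at y = -35 and +35 mm, in line with the two pins. Axes as the dock's.
- pin_a (a point): Centre of the top of one upright brass pin in the bay, at dock x +10, y +35 mm: 12 mm diameter, 8 mm tall, chamfered, top 26 mm above the table, level with the deck. Hidden under the plate at the start.
- pin_b (a point): The same for the other pin, at dock x +10, y -35 mm.
- plate: Loose aluminium plate, 150 (x) x 130 (y) x 10 mm, about 0.5 kg, two black strips on top. Origin: centre of underside. Home: above the dock's origin, axes parallel, underside at 18 mm, rear edge 3 mm from the deck's step. Start: level, underside at 26 mm on deck and pin tops, centre 25 to 50 mm from home towards the deck, up to 13 mm to a side, turned up to 0.12 rad. Slides at a few newtons; the end on the deck grips more than the end on the pins.
- hole_a (a point): Centre, at the plate's top face, of the 18 mm round through-hole at plate x +10, y +35 mm. It goes over pin_a, with 3 mm play all round.
- hole_b (a point): The same for the hole at plate x +10, y -35 mm, which goes over pin_b.
- remote: Bystander: loose slim aluminium remote, 165 x 38 x 12 mm, lying parallel to the dock beside its -y side, about 135 mm from the dock's centre line. Origin: centre of underside, x along its length.
- coaster: Bystander: loose blue ceramic coaster, 100 mm diameter, 8 mm thick. Origin: centre of underside.
- cup: Bystander: loose white ceramic mug standing on the coaster, 64 mm diameter, 60 mm tall. Origin: centre of underside.
- disc_cases: Bystander: stack of six plastic disc cases (one body), 125 x 142 x 60 mm. Origin: centre of underside.
- glasses_case: Bystander: blue glasses case, 160 x 62 x 36 mm. Origin: centre of underside.
Mind the look-alikes: they are no part of the job. There is more than one size of the plate; the one meant has the size given above.

How it is judged:
By the outcome, as a careful person would: the job done as asked, in the order asked, and still so for the second after the job is handed in, with the robot touching nothing.
It also fails if it takes over 64 s, if anything falls off the work surface, if the arm or the gripper's body presses on something with over 40 N, if the wrist force passes 120 N, or if a joint passes its speed limit or range.

ROBOT

A 7-joint arm with a two-finger parallel gripper is mounted at the origin on the work surface. World frame = base frame: x ahead of the robot, y to its left, z up, the work surface at z = 0. Lengths are in m, angles in rad, forces in N, time in s.
With the tool pointing down it reaches from about 0.4 to 0.85 m from the base axis. Payload 6.9 kg.
Tool frame: the origin (TCP) lies between the finger pads; the fingertips stand 8 mm ahead of it and the grasp point (between the pads) lies 11 mm behind it (ctrl.tip_extent is the distance from the TCP to the fingertips, in m); z points along the fingers, y is the direction in which the jaws open and shut (so a half turn about z gives the same grasp; the last joint's range is limited). The gripper opens to 85 mm and grips with 20 to 120 N. Pads are 22 mm wide; open, the fingers measure 114 mm over their backs; the gripper's body (76 mm by 85 mm) begins 54 mm behind the grasp point. The pads swing forward as they close: fully open they stand 13 mm farther back than shut.
Start: joints at [1.357, 0.507, -0.238, 1.5, 0.126, 1.149, -0.155], TCP at [0.196, -0.593, 0.239] pointing down, gripper open.
Joint ranges: [-3.08, 3.08], [-0.24, 2.05], [-1.43, 1.35], [0, 2.5], [-1.52, 4.66], [0.17, 1.96], [-2.89, 2.89]. Speed limits (rad/s): [2.39, 2.39, 3.14, 3.14, 3.14, 3.14, 3.14].

INTERFACE

Orientations are given as a unit quaternion [x, y, z, w].
In Python, from workcell import ctrl gives the robot as it stands. The module is installed in compiled form; this text tells all that it offers.
- The arm moves only by the tool jog_arm, never from a script. Its argument "series" is text: rows parted by semicolons, each of 7 numbers parted by spaces: the turn, a rotation vector about the tool's x, y, z in degrees, then the shift along the tool's x, y, z in m, then the opening, from 0 (shut) to 1 (fully open). A call has 1 to 12 rows; each row shifts and turns the commanded pose from where the row before left it, along the tool's axes as they then stand; what a row does not reach is not made up. A row lasts 1/12 s, in which the tool goes at most 41.7 mm and 7.16 degrees, less where a joint would pass 70% of its speed; a pose out of reach is approached as far as the arm can. A call with a gripper value outside its range is refused whole. The fingers move at their own pace and stop on an object; "grip_force" is the grip in N (left out, the last holds). Time passes only in rows, so rows that do not move let the fingers close. It gives the time, the measured TCP pose, the force and the opening at its end, in the units of the state.
- ctrl.read_state(): the state, without advancing time (a new reading comes with each control period).
- ctrl.camera(name): name is "side" or "top" or "wrist"; returns the picture (384x512x3 uint8, red, green, blue); there is no depth.
- ctrl.get_calibration(name): a dict with "fx", "fy", "cx", "cy" (pixels), "k1" (the pictures are not rectified: a ray, as slopes to the right and down, at radius r is drawn at 1 + k1 r^2 times it, then the intrinsics apply), "origin" and "orientation" of the camera in the world; the wrist camera has in their place "mount" (4x4, takes a point from camera to tool coordinates, whose origin is the TCP and whose axes are the flange's). Camera axes: x right, y down, z forward; pixel columns grow to the right and rows downward; lengths in m; the calibration is good to about 2 mm. A picture is of the moment at which its call begins: read the wrist's pose just before it. get_calibration takes no time and is no camera call.
- ctrl.close_job(): hands the job in, once; it reports no verdict.
Trained networks look in the newest picture that a camera, given by its name, has taken for a name from the list of things; names that differ only in an ending like _2 or _b are one class to them, and where a whole thing is asked for, a point or a joint stands for the part that bears it (a point fixed in the world has none). Each returns a list of dicts, best first, with "p" (0 to 1); they miss things now and then, are a little off and sometimes report something else, mostly with a low value. They report only what shows in the picture. A call takes as long as a camera call. They do not tell look-alikes from the thing itself.
- ctrl.find_in(name, camera): "point" ([column, row] as shares, 0 to 1, of the picture: columns of its width, rows of its height, amid what is visible of it).
- ctrl.cut_out(name, camera): "pixels" (384x512 bool, what is visible of it) and "point" ([column, row] as shares, 0 to 1, of the picture: columns of its width, rows of its height, amid what is visible of it).
The state is a dict: "clock": time; "q": joint angles; "joint_velocities": joint speeds; "tau": joint torques, N m; "tool_pos": TCP position; "tool_rot": TCP orientation; "contact_force": force on the tool from outside, world axes, zero at the start; "wrist_torque": the same for the moment, N m; "opening": opening from 0.0 (shut) to 1.0 (fully open).
Only numpy, scipy, OpenCV 4.12 (cv2) and the standard library are available. Lean on these libraries where they do the work, as an engineer would, in place of code of your own. Each camera call takes 0.05 s, during which the arm holds its last target.

## Working session

There is one attempt and no reset: what is moved stays moved. The work goes in short steps, Python scripts to look and compute and a tool call to move; the robot and the scene stay as the last step left them, time stands still between calls to the robot, and variables do not carry over. Pictures are saved under pics/ and viewed, and the job is handed in when it is done.

Besides the shell and the picture viewer there is one more tool, called after "Call:" as name(argument=value, ...) on one line, values as JSON. jog_arm: Moves the arm, as the interface text tells. Its arguments: {"type":"object","properties":{"series":{"type":"string"},"grip_force":{"type":"number"}},"required":["series"]}

```bash
mkdir -p pics; python3 - <<'E'
from workcell import ctrl
import cv2,numpy as np
s=ctrl.read_state();print(s['clock'],s['q'],s['tool_pos'],s['tool_rot'],s['contact_force'],ctrl.tip_extent)
for n in ['side','top','wrist']:
    im=ctrl.camera(n);cv2.imwrite(f'pics/{n}0.png',im[:,:,::-1]);np.save(f'pics/{n}0.npy',im)
    print(n,ctrl.get_calibration(n))
E
```

```text
0.0 [ 1.35648534  0.50835807 -0.23751236  1.50115557  0.12570651  1.14893753
 -0.15477225] [ 0.19624601 -0.59285002  0.23840885] [ 9.87238762e-01  1.59244322e-01 -1.74130508e-04 -9.17784639e-04] [-0.08020253 -0.08582     0.3214091 ] 0.008
side {'fx': 479.51607716191285, 'fy': 479.51607716191285, 'cx': 253.6917273726176, 'cy': 195.9683368540706, 'k1': -0.02673518353926728, 'origin': array([0.19613782, 0.92352349, 1.18592062]), 'orientation': array([-0.15454005,  0.92217914, -0.35020753,  0.05529642])}
top {'fx': 365.3452853944838, 'fy': 365.3452853944838, 'cx': 254.48613526021802, 'cy': 194.28614676072124, 'k1': 0.0050891594295805415, 'origin': array([ 0.38457918, -0.03422491,  1.29169399]), 'orientation': array([ 0.70885366, -0.70339466,  0.03061258, -0.04272367])}
wrist {'fx': 334.8656401441117, 'fy': 334.8656401441117, 'cx': 252.64573860030674, 'cy': 188.01579987560802, 'k1': -0.08770956724145737, 'mount': array([[-5.05555745e-04, -9.50221399e-01, -3.11575091e-01,
         7.92953588e-02],
       [ 9.99999812e-01, -5.88316511e-04,  1.71628894e-04,
         4.06646819e-04],
       [-3.46390218e-04, -3.11574945e-01,  9.50221518e-01,
        -1.33376360e-01],
       [ 0.00000000e+00,  0.00000000e+00,  0.00000000e+00,
         1.00000000e+00]])}
```

View pics/top0.png

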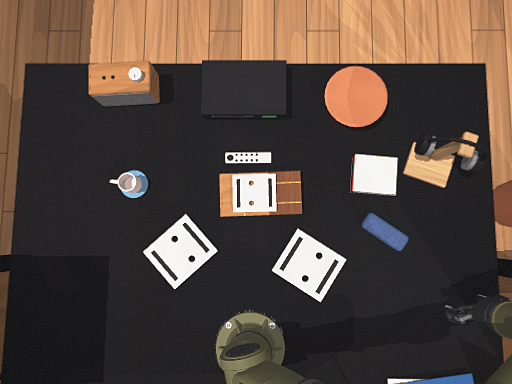

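View pics/side0.png

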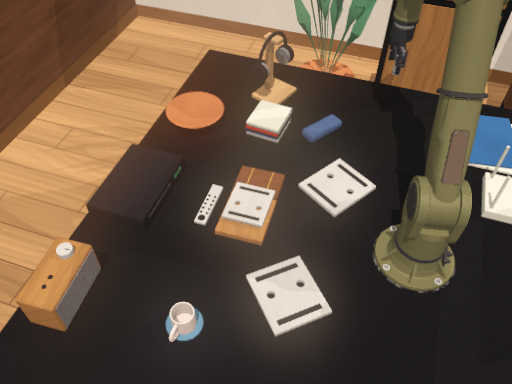

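View pics/wrist0.png

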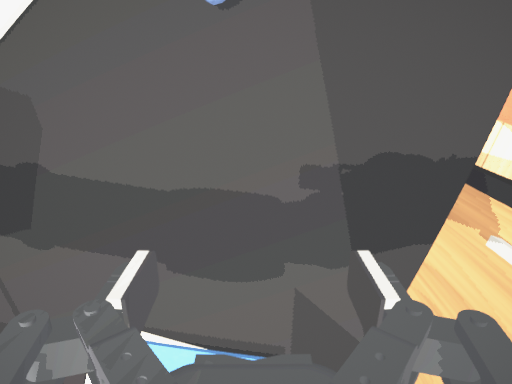

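```bash
cat > h.py <<'E'
import numpy as np,cv2
from scipy.spatial.transform import Rotation as R
from workcell import ctrl
def campose(n,st=None):
    c=ctrl.get_calibration(n)
    if 'mount' in c:
        T=np.eye(4);T[:3,:3]=R.from_quat(st['tool_rot']).as_matrix();T[:3,3]=st['tool_pos'];M=T@c['mount'];return c,M[:3,:3],M[:3,3]
    return c,R.from_quat(c['orientation']).as_matrix(),np.array(c['origin'])
def pix2world(n,uv,z,st=None):
    c,Rm,o=campose(n,st);out=[]
    for u,v in np.atleast_2d(uv):
        xd,yd=(u-c['cx'])/c['fx'],(v-c['cy'])/c['fy'];x,y=xd,yd
        for _ in range(20):
            f=1+c['k1']*(x*x+y*y);x,y=xd/f,yd/f
        d=Rm@np.array([x,y,1]);out.append(o+d*(z-o[2])/d[2])
    return np.array(out)
def world2pix(n,P,st=None):
    c,Rm,o=campose(n,st);p=(np.atleast_2d(P)-o)@Rm;x=p[:,0]/p[:,2];y=p[:,1]/p[:,2];f=1+c['k1']*(x*x+y*y)
    return np.stack([c['fx']*x*f+c['cx'],c['fy']*y*f+c['cy']],1)
E
python3 - <<'E'
from h import *
print(R.from_quat([0.98723,0.15924,0,0]).as_matrix().round(3))
for n in ['top']:
    for o in ['plate','dock','deck','hole_a']:
        for d in ctrl.cut_out(o,n)[:4]:
            p=np.array(d['point'])*[512,384];print(o,n,round(d['p'],2),p.round(1),d['pixels'].sum(),pix2world(n,p,.03).round(3))
im=cv2.imread('pics/top0.png');c=cv2.resize(im[130:230,200:320],None,fx=6,fy=6,interpolation=cv2.INTER_CUBIC);cv2.imwrite('pics/topc.png',c)
# dark corners of dock estimate
E
```

```text
[[ 0.949  0.314  0.   ]
 [ 0.314 -0.949  0.   ]
 [ 0.     0.    -1.   ]]
plate top 0.82 [253.3 193.4] 1570 [[ 0.519 -0.008  0.03 ]]
plate top 0.74 [309.6 267.1] 2761 [[ 0.269 -0.201  0.03 ]]
plate top 0.7 [180.4 251.2] 2784 [[0.318 0.24  0.03 ]]
dock top 0.97 [280.2 193.6] 2087 [[ 0.519 -0.101  0.03 ]]
dock top 0.52 [386.7 229.7] 830 [[ 0.397 -0.465  0.03 ]]
deck top 0.96 [280.4 197.3] 1686 [[ 0.506 -0.102  0.03 ]]
hole_a top 0.65 [181.6 249.4] 2685 [[0.324 0.236 0.03 ]]
hole_a top 0.65 [386.3 230.5] 898 [[ 0.395 -0.463  0.03 ]]
hole_a top 0.64 [309.8 265.4] 2776 [[ 0.275 -0.202  0.03 ]]
hole_a top 0.58 [254.2 195.1] 1540 [[ 0.513 -0.011  0.03 ]]
```

View pics/topc.png

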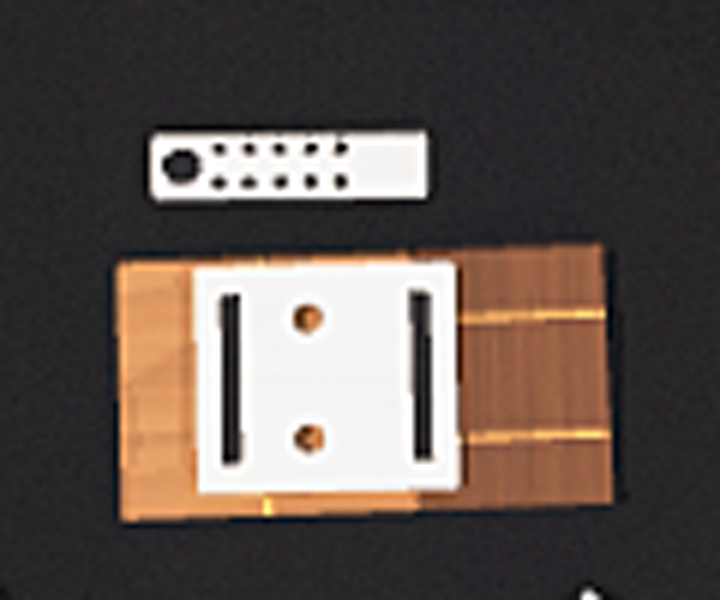

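Call:
jog_arm(series="0 0 0 0.029 -0.0285 -0.0035 1;0 0 0 0.029 -0.0285 -0.0035 1;0 0 0 0.029 -0.0285 -0.0035 1;0 0 0 0.029 -0.0285 -0.0035 1;0 0 0 0.029 -0.0285 -0.0035 1;0 0 0 0.029 -0.0285 -0.0035 1;0 0 0 0.029 -0.0285 -0.0035 1;0 0 0 0.029 -0.0285 -0.0035 1;0 0 0 0.029 -0.0285 -0.0035 1;0 0 0 0.029 -0.0285 -0.0035 1")

```text
clock: 1.18
tool_pos: [0.3826, -0.2298, 0.2748]
tool_rot: [0.987, 0.159, 0.0, 0.0]
contact_force: [0.7, -1.5, -0.4]
opening: 1.002
```

Call:
jog_arm(series="0 0 0 0.029 -0.0285 -0.0035 1;0 0 0 0.029 -0.0285 -0.0035 1;0 0 0 0.029 -0.0285 -0.0035 1;0 0 0 0.029 -0.0285 -0.0035 1;0 0 0 0.029 -0.0285 -0.0035 1;0 0 0 0.029 -0.0285 -0.0035 1;0 0 0 0.029 -0.0285 -0.0035 1;0 0 -7.1 0 0 0 1;0 0 -7.1 0 0 0 1;0 0 -7.1 0 0 0 1;0 0 -7.1 0 0 0 1;0 0 -7.1 0 0 0 1")

```text
clock: 2.18
tool_pos: [0.5121, 0.0218, 0.2988]
tool_rot: [0.89, 0.456, 0.0, 0.0]
contact_force: [-0.3, -0.9, -0.2]
opening: 1.002
```

Call:
jog_arm(series="0 0 -7.1 0 0 0 1;0 0 -7.1 0 0 0 1;0 0 -7.1 0 0 0 1;0 0 -7.1 0 0 0 1;0 0 -7.1 0 0 0 1;0 0 0 0 0 0 1")

```text
clock: 2.68
tool_pos: [0.5121, 0.0214, 0.2987]
tool_rot: [0.709, 0.705, 0.0, -0.0]
contact_force: [0.9, -0.3, -0.8]
opening: 0.999
```

```bash
python3 - <<'E'
from h import *
s=ctrl.read_state();im=ctrl.camera('wrist');cv2.imwrite('pics/w1.png',im[:,:,::-1])
import pickle;pickle.dump(s,open('pics/w1.pkl','wb'))
print(s['clock'],s['q'],s['tool_pos'],s['tool_rot'],ctrl.tip_extent)
print(R.from_quat(s['tool_rot']).as_matrix().round(3))
E
```

```text
2.6833 [ 0.49322184  0.35829401 -0.82805892  1.68400086  0.27823616  1.2224112
 -0.40581522] [0.51214217 0.02142691 0.29873931] [ 7.09402883e-01  7.04803193e-01  3.60446366e-06 -8.90475966e-05] 0.008
[[ 0.007  1.    -0.   ]
 [ 1.    -0.007  0.   ]
 [ 0.    -0.    -1.   ]]
```

View pics/w1.png

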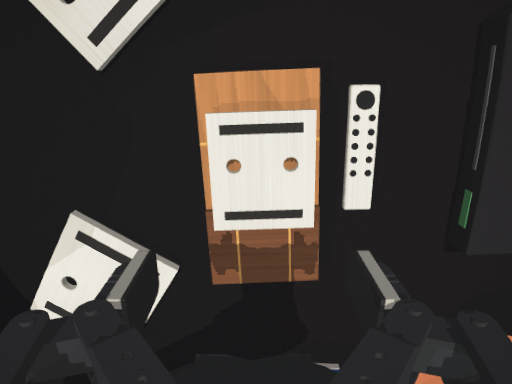

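```bash
cat >> h.py <<'E'
def ortho(im,st,z,x0=.40,x1=.62,y0=-.22,y1=.17,res=.0005,n='wrist'):
    # image: right = world +x, up = world +y
    W=int((x1-x0)/res);H=int((y1-y0)/res)
    xs=x0+np.arange(W)*res;ys=y1-np.arange(H)*res
    X,Y=np.meshgrid(xs,ys);uv=world2pix(n,np.stack([X.ravel(),Y.ravel(),np.full(X.size,z)],1),st).astype(np.float32)
    return cv2.remap(im,uv[:,0].reshape(H,W),uv[:,1].reshape(H,W),cv2.INTER_LINEAR)
def shoot(tag):
    import pickle
    s=ctrl.read_state();im=ctrl.camera('wrist')[:,:,::-1].copy();cv2.imwrite(f'pics/{tag}.png',im);pickle.dump(s,open(f'pics/{tag}.pkl','wb'));return s,im
def load(tag):
    import pickle
    return pickle.load(open(f'pics/{tag}.pkl','rb')),cv2.imread(f'pics/{tag}.png')
E
python3 - <<'E'
from h import *
s,im=load('w1')
a=ortho(im,s,.026);b=ortho(im,s,.036)
print(a.shape)
o=np.hstack([a,b]);cv2.imwrite('pics/o1.png',o[:780])
E
```

```text
(780, 439, 3)
```

View pics/o1.png

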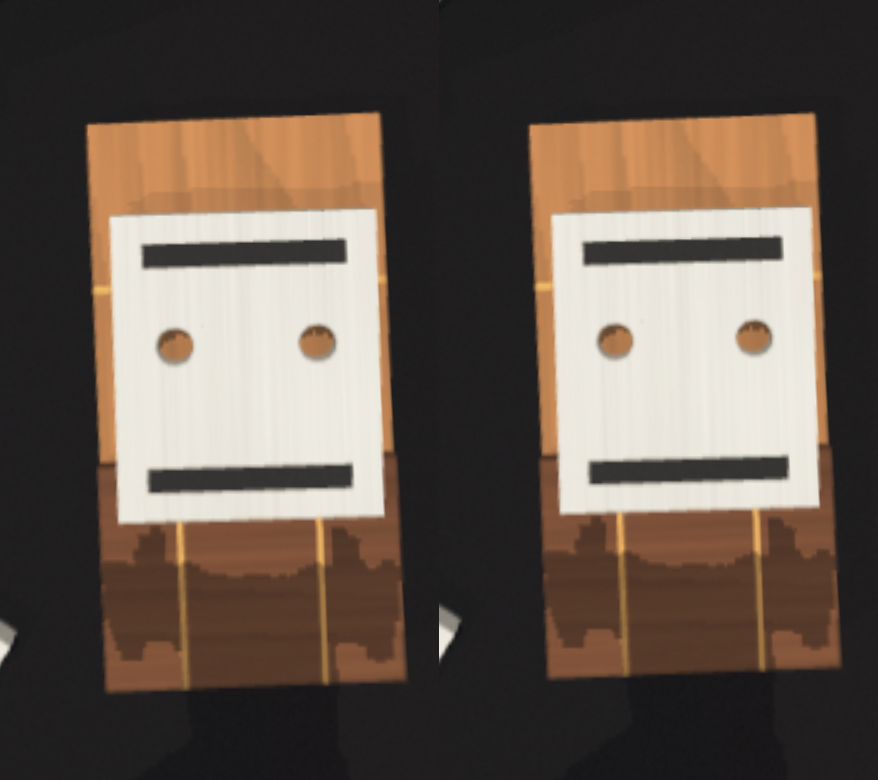

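```bash
cat >> h.py <<'E'
def fitline(pts):
    vx,vy,x,y=cv2.fitLine(np.array(pts,np.float32),cv2.DIST_HUBER,0,.01,.01).ravel();return np.array([x,y]),np.array([vx,vy])
def toW(p,x0=.40,y1=.17,res=.0005): return np.array([x0+p[0]*res,y1-p[1]*res])
def plate_pose(im,s,z=.036):
    b=ortho(im,s,z).astype(int);m=((b.min(2)>150)&((b.max(2)-b.min(2))<60)).astype(np.uint8)
    m=cv2.morphologyEx(m,cv2.MORPH_OPEN,np.ones((5,5)))
    n,l,st,c=cv2.connectedComponentsWithStats(m)
    # comp whose bbox holds near-plate size
    k=max(range(1,n),key=lambda i:st[i,4]);mm=(l==k).astype(np.uint8)
    cs,_=cv2.findContours(mm,cv2.RETR_EXTERNAL,cv2.CHAIN_APPROX_NONE);ct=max(cs,key=cv2.contourArea)
    (cx,cy),(w,h),a=cv2.minAreaRect(ct);box=cv2.boxPoints(((cx,cy),(w,h),a))
    # refine: lines through contour points near each side
    pts=ct[:,0,:].astype(float);L=[]
    for i in range(4):
        p,q=box[i],box[(i+1)%4];d=(q-p)/np.linalg.norm(q-p);t=(pts-p)@d;nn=abs((pts-p)@np.array([-d[1],d[0]]))
        L.append(fitline(pts[(nn<5)&(t>15)&(t<np.linalg.norm(q-p)-15)]))
    co=[]
    for i in range(4):
        (p,d),(q,e)=L[i],L[(i+1)%4];t=np.linalg.solve(np.stack([d,-e],1),q-p);co.append(toW(p+t[0]*d))
    co=np.array(co);c=co.mean(0)
    # x axis ~ world +y
    cand=[co[1]-co[0],co[2]-co[1]];
    lens=[np.linalg.norm(v) for v in cand]
    v=max(cand,key=lambda v:abs(v[1]));v=v*np.sign(v[1])
    u=min(cand,key=lambda v:abs(v[1]));u=u*-np.sign(u[0]) # plate +y = world -x
    a1=np.arctan2(v[1],v[0]);a2=np.arctan2(u[1],u[0])-np.pi/2
    return c,a1,a2%(2*np.pi),lens,co
E
python3 - <<'E'
from h import *
s,im=load('w1')
print(plate_pose(im,s))
a=ortho(im,s,.026).astype(int)
lum=a.max(2)
L=[];Rr=[];B=[];l1=[];l2=[]
for r in range(540,660,4):
    row=cv2.GaussianBlur(lum[r].astype(np.float32)[None],(1,1),0)[0];g=np.diff(row)
    L.append((80+g[80:125].argmax()+.5,r));Rr.append((380+(-g[380:425]).argmax()+.5,r))
    y=(a[r,:,1]-a[r,:,0]) # green-blue : brass
    for rng,lst in(((165,205),l1),((305,345),l2)):
        w=np.clip(y[rng[0]:rng[1]]-np.median(y[rng[0]:rng[1]])-10,0,None);
        if w.sum()>0: lst.append((rng[0]+(w*np.arange(len(w))).sum()/w.sum(),r))
for c in range(200,320,4):
    g=np.diff(lum[660:710,c].astype(float));B.append((c,660+(-g).argmax()+.5))
for n,q in zip('L R B l1 l2'.split(),(L,Rr,B,l1,l2)):
    p,d=fitline(q);res=[(np.array(t)-p)@[-d[1],d[0]] for t in q];print(n,len(q),toW(p),d,np.degrees(np.arctan2(d[1],d[0])),np.std(res))
E
```

```text
(array([ 0.52304333, -0.00991081], dtype=float32), np.float32(1.5976905), np.float32(1.5993743), [np.float32(0.14943938), np.float32(0.12905915)], array([[ 0.58562994,  0.06659578],
       [ 0.5896485 , -0.08278956],
       [ 0.46064204, -0.08647729],
       [ 0.45625278,  0.06302781]], dtype=float32))
L 30 [ 0.45035002 -0.12320001] [0.03683492 0.99932134] 87.88903 1.030490645179857
R 30 [ 0.6011968  -0.12874995] [0.06181738 0.99808747] 86.455864 0.5859150200899189
B 30 [ 0.52875626 -0.1726994 ] [ 0.99923277 -0.03916397] -2.2445045 1.021698243257914
l1 30 [ 0.49081922 -0.12320001] [0.04046701 0.99918085] 87.68077 0.18070893496591622
l2 30 [ 0.56103665 -0.12879999] [0.03929802 0.9992275 ] 87.7478 0.146713616206626
```

```bash
python3 - <<'E'
from h import *
s,im=load('w1')
ex=np.array([-.0399,.9992]);ey=np.array([-.9992,-.0399]);O=np.array([.52022,.0171])
# resample in dock frame at heights
def dk(z,x0,x1,y0,y1,res=.0005):
    xs=np.arange(x0,x1,res);ys=np.arange(y0,y1,res)
    X,Y=np.meshgrid(xs,ys,indexing='ij');P=O+X.ravel()[:,None]*ex+Y.ravel()[:,None]*ey
    uv=world2pix('wrist',np.c_[P,np.full(len(P),z)],s).astype(np.float32)
    return cv2.remap(im,uv[:,0].reshape(X.shape),uv[:,1].reshape(X.shape),cv2.INTER_LINEAR)
a=dk(.026,-.21,-.06,-.085,.085);b=dk(.018,-.085,.11,-.085,.085)
print('step profile left');
for yy in (-.070,.070):
    j=int((yy+.085)/.0005);
    p=a[:,j-6:j+6].mean(1)
    xs=-.21+np.arange(len(p))*.0005
    print(yy,[(round(x*1e3,1),v.astype(int).tolist()) for x,v in zip(xs,p) if -.086<x<-.066][::2])
for yy in (-.05,0,.05):
    j=int((yy+.085)/.0005);p=a[:,j-6:j+6].mean(1);xs=-.21+np.arange(len(p))*.0005
    print(yy,[(round(x*1e3,1),int(v.max())) for x,v in zip(xs,p) if -.2<x<-.182][::2])
    p=b[:,j-6:j+6].mean(1);xs=-.085+np.arange(len(p))*.0005
    print('front',yy,[(round(x*1e3,1),int(v.max())) for x,v in zip(xs,p) if .085<x<.104][::2])
for yy in (-.071,.071):
    j=int((yy+.085)/.0005);p=b[:,j-3:j+3].mean(1);xs=-.085+np.arange(len(p))*.0005
    print('line',yy,[(round(x*1e3,1),int(v[1])) for x,v in zip(xs,p) if 0<x<.024][::2])
for xx in (.08,):
    i=int((xx+.085)/.0005);p=b[i-6:i+6].mean(0).max(1);ys=-.085+np.arange(len(p))*.0005
    print([(round(y*1e3,1),int(v)) for y,v in zip(ys,p) if abs(abs(y)-.075)<.006])
big=np.vstack([a[::-1][:0],cv2.resize(b[::-1],None,fx=1.8,fy=1.8)]);cv2.imwrite('pics/b1.png',cv2.resize(np.vstack([b[::-1],a[::-1]]),None,fx=.85,fy=.85) if 0 else np.hstack([b[::-1][:390],np.pad(a[::-1],((0,390-300),(0,0),(0,0)))]))
E
```

```text
step profile left
-0.07 [(np.float64(-85.5), [66, 88, 125]), (np.float64(-84.5), [68, 89, 126]), (np.float64(-83.5), [71, 93, 129]), (np.float64(-82.5), [73, 94, 130]), (np.float64(-81.5), [74, 95, 131]), (np.float64(-80.5), [73, 95, 129]), (np.float64(-79.5), [71, 92, 125]), (np.float64(-78.5), [68, 86, 116]), (np.float64(-77.5), [65, 81, 109]), (np.float64(-76.5), [66, 84, 111]), (np.float64(-75.5), [78, 107, 144]), (np.float64(-74.5), [89, 126, 172]), (np.float64(-73.5), [96, 139, 190]), (np.float64(-72.5), [96, 139, 189]), (np.float64(-71.5), [97, 140, 189]), (np.float64(-70.5), [100, 142, 190]), (np.float64(-69.5), [102, 143, 191]), (np.float64(-68.5), [102, 143, 190]), (np.float64(-67.5), [101, 143, 189]), (np.float64(-66.5), [101, 142, 189])]
0.07 [(np.float64(-85.5), [54, 77, 118]), (np.float64(-84.5), [55, 79, 120]), (np.float64(-83.5), [56, 80, 122]), (np.float64(-82.5), [56, 80, 124]), (np.float64(-81.5), [57, 81, 124]), (np.float64(-80.5), [56, 80, 123]), (np.float64(-79.5), [54, 77, 119]), (np.float64(-78.5), [48, 68, 104]), (np.float64(-77.5), [42, 58, 88]), (np.float64
[... 5347 characters left out ...]
4(74.5), 150), (np.float64(75.0), 113), (np.float64(75.5), 82), (np.float64(76.0), 51), (np.float64(76.5), 36), (np.float64(77.0), 32), (np.float64(77.5), 31), (np.float64(78.0), 30), (np.float64(78.5), 30), (np.float64(79.0), 30), (np.float64(79.5), 31), (np.float64(80.0), 31), (np.float64(80.5), 31)]Traceback (most recent call last):
  File "<stdin>", line 28, in <module>
    return _nx.concatenate(arrs, 0, dtype=dtype, casting=casting)
           ~~~~~~~~~~~~~~~^^^^^^^^^^^^^^^^^^^^^^^^^^^^^^^^^^^^^^^
ValueError: all the input array dimensions except for the concatenation axis must match exactly, but along dimension 1, the array at index 0 has size 340 and the array at index 1 has size 612
```

Call:
jog_arm(series="0 0 -2.7 0 0 0 1;0 0 0 -0.027 0.002 0 1;0 0 0 -0.027 0.002 0 1;0 0 0 -0.027 0.002 0 1;0 0 0 -0.027 0.002 0 1;0 0 0 -0.027 0.002 0 1;0 0 0 0 0 0.04 1;0 0 0 0 0 0.04 1;0 0 0 0 0 0.04 1;0 0 0 0 0 0.04 1;0 0 0 0 0 0.04 1;0 0 0 0 0 0.03 1")

```text
clock: 3.73
tool_pos: [0.5257, -0.1131, 0.066]
tool_rot: [0.696, 0.718, -0.001, -0.001]
contact_force: [0.6, -0.3, 0.0]
opening: 0.998
```

```bash
python3 - <<'E'
from h import *
s,im=shoot('w2');sd=ctrl.camera('side')
cv2.imwrite('pics/s2.png',cv2.resize(sd[130:290,190:330,::-1],None,fx=4,fy=3.7,interpolation=cv2.INTER_CUBIC))
print(s['clock'],s['tool_pos'],R.from_quat(s['tool_rot']).as_matrix()[:,0],s['contact_force'],plate_pose(im,s))
E
```

```text
3.7333 [ 0.52565754 -0.11312787  0.06595583] [-3.00373383e-02  9.99548710e-01  3.68010661e-04] [ 0.63712205 -0.28151259  0.03323008] (array([ 0.5238328 , -0.04195218], dtype=float32), np.float32(1.598283), np.float32(1.5965586), [np.float32(0.08568809), np.float32(0.12842265)], array([[ 0.5868964 ,  0.00267158],
       [ 0.5892514 , -0.08298413],
       [ 0.46087137, -0.08629222],
       [ 0.45831198, -0.00120395]], dtype=float32))
```

View pics/w2.png

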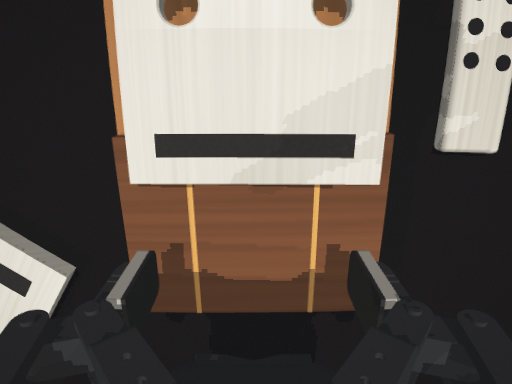

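View pics/s2.png

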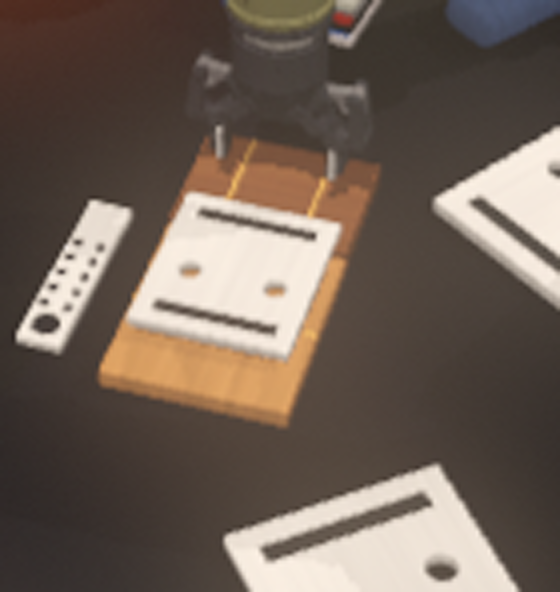

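Call:
jog_arm(series="0 0 -0.6 0 0.0015 0.008 1;0 0 0 0 0 0.008 1;0 0 0 0 0 0.006 1;0 0 0 0 0 0.003 1;0 0 0 0 0 0.003 1;0 0 0 0 0 0 1")

```text
clock: 4.33
tool_pos: [0.5285, -0.113, 0.041]
tool_rot: [0.691, 0.723, 0.0, 0.0]
contact_force: [-0.8, -0.7, -0.4]
opening: 1.002
```

Call:
jog_arm(series="0 0 0 0 0 0.002 1;0 0 0 0 0 0.002 1;0 0 0 0 0 0 1")

```text
clock: 4.58
tool_pos: [0.5284, -0.113, 0.0367]
tool_rot: [0.691, 0.723, -0.0, 0.0]
contact_force: [-0.7, -0.3, 0.0]
opening: 0.995
```

Call:
jog_arm(series="0 0 0 0 0 0.002 1;0 0 0 0 0 0.001 1;0 0 0 0 0 0 1")

```text
clock: 4.83
tool_pos: [0.5283, -0.1129, 0.0336]
tool_rot: [0.691, 0.723, -0.0, -0.0]
contact_force: [0.2, 0.7, 0.3]
opening: 1.0
```

Call:
jog_arm(series="0 0 0 0 0 0.001 1;0 0 0 0 0 0.001 1;0 0 0 0 0 0 1")

```text
clock: 5.08
tool_pos: [0.5283, -0.1129, 0.0316]
tool_rot: [0.691, 0.723, -0.0, -0.0]
contact_force: [-0.7, -0.3, 1.0]
opening: 1.001
```

Call:
jog_arm(series="0 0 0 0 0 0.002 1;0 0 0 0 0 0.002 1;0 0 0 0 0 0 1")

```text
clock: 5.33
tool_pos: [0.5282, -0.1129, 0.0274]
tool_rot: [0.691, 0.723, -0.0, -0.0]
contact_force: [-0.8, 0.1, 0.3]
opening: 1.004
```

Call:
jog_arm(series="0 0 0 0 0 0.001 1;0 0 0 0 0 0.001 1;0 0 0 0 0 0 1")

```text
clock: 5.58
tool_pos: [0.5283, -0.1129, 0.0256]
tool_rot: [0.691, 0.723, -0.0, -0.0]
contact_force: [-0.2, -0.3, -0.0]
opening: 0.997
```

Call:
jog_arm(series="0 0 0 0 0 0.001 1;0 0 0 0 0 0 1")

```text
clock: 5.75
tool_pos: [0.5284, -0.1129, 0.0247]
tool_rot: [0.691, 0.723, -0.0, -0.0]
contact_force: [0.2, -1.1, 0.4]
opening: 0.999
```

```bash
python3 - <<'E'
from h import *
s,im=shoot('w3')
print(s['clock'],s['tool_pos'],R.from_quat(s['tool_rot']).as_matrix()[:,0],s['contact_force'])
cv2.imwrite('pics/w3c.png',cv2.resize(im[150:330,80:420],None,fx=2.3,fy=2.3))
E
```

```text
5.75 [ 0.52837382 -0.11291961  0.02467516] [-4.57284840e-02  9.98953905e-01  4.42744714e-05] [ 0.22981215 -1.07847267  0.44677573]
```

View pics/w3c.png

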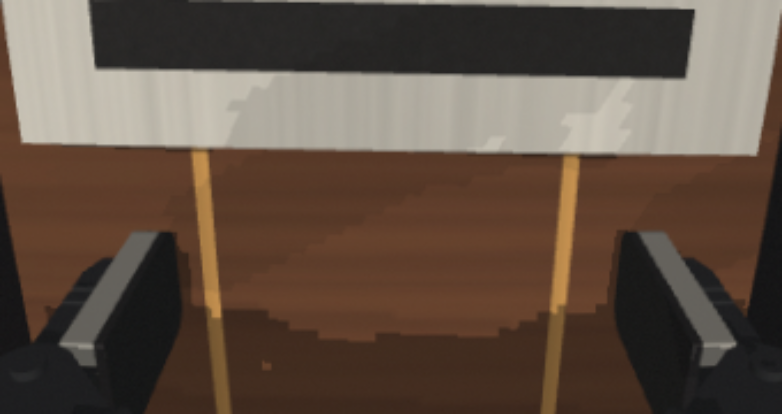

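Call:
jog_arm(series="0 0 0 0 0 0.001 1;0 0 0 0 0 0.001 1;0 0 0 0 0 0 1")

```text
clock: 6.05
tool_pos: [0.5284, -0.1129, 0.0226]
tool_rot: [0.691, 0.723, -0.0, -0.0]
contact_force: [-0.7, -0.2, -0.6]
opening: 1.001
```

Call:
jog_arm(series="0 0 0 0 0 0.001 1;0 0 0 0 0 0 1")

```text
clock: 6.22
tool_pos: [0.5283, -0.1129, 0.0217]
tool_rot: [0.691, 0.723, -0.0, -0.0]
contact_force: [0.8, -0.3, 0.3]
opening: 1.001
```

Call:
jog_arm(series="0 0 0 0 0 0.001 1;0 0 0 0 0 0 1")

```text
clock: 6.38
tool_pos: [0.5285, -0.1129, 0.021]
tool_rot: [0.691, 0.723, 0.0, 0.0]
contact_force: [-1.4, 0.5, 3.0]
opening: 1.004
```

Call:
jog_arm(series="0 0 0.3 0 0 -0.003 1;0 0 0 0.005 0 0 1;0 0 0 0.005 0 0 1;0 0 0 0.005 0 0 1;0 0 0 0.002 0 0 1;0 0 0 0.002 -0.0001 0 1;0 0 0 0.002 -0.0001 0 1;0 0 0 0.002 -0.0001 0 1;0 0 0 0 0 0 1")

```text
clock: 7.13
tool_pos: [0.5272, -0.0899, 0.0238]
tool_rot: [0.693, 0.721, -0.0, 0.0]
contact_force: [0.3, -2.2, 0.6]
opening: 1.004
```

Call:
jog_arm(series="0 0 0 0.002 -0.0002 0 1;0 0 0 0.002 -0.0002 0 1;0 0 0 0.002 -0.0002 0 1;0 0 0 0.002 -0.0002 0 1;0 0 0 0.002 -0.0002 0 1;0 0 0 0 0 0 1")

```text
clock: 7.63
tool_pos: [0.5257, -0.0792, 0.0238]
tool_rot: [0.692, 0.722, 0.0, -0.0]
contact_force: [-0.9, -2.5, 1.6]
opening: 0.997
```

```bash
cat >> h.py <<'E'
EX=np.array([-.0399,.9992]);EY=np.array([-.9992,-.0399]);O=np.array([.52022,.0168])
def dockxy(p): d=np.asarray(p)[:2]-O; return d@EX*1e3,d@EY*1e3
E
python3 - <<'E'
from h import *
s,im=shoot('w4');t=ctrl.camera('top');cv2.imwrite('pics/t4.png',t[:,:,::-1])
print(s['clock'],dockxy(s['tool_pos']),s['contact_force'],s['wrist_torque'])
r=plate_pose(im,s);co=r[4];print([np.round(dockxy(c),1) for c in co],r[1]-1.6107,r[2]-1.6107,r[3])
E
```

```text
7.6333 (np.float64(-96.17094796600381), np.float64(-1.6400514748987918)) [-0.866592   -2.54718628  1.60855335] [-0.37091008 -0.08178611 -0.05975547]Traceback (most recent call last):
  File "<stdin>", line 4, in <module>
  File "h.py", line 47, in plate_pose
    L.append(fitline(pts[(nn<5)&(t>15)&(t<np.linalg.norm(q-p)-15)]))
             ~~~~~~~^^^^^^^^^^^^^^^^^^^^^^^^^^^^^^^^^^^^^^^^^^^^^^^
  File "h.py", line 33, in fitline
    vx,vy,x,y=cv2.fitLine(np.array(pts,np.float32),cv2.DIST_HUBER,0,.01,.01).ravel();return np.array([x,y]),np.array([vx,vy])
              ~~~~~~~~~~~^^^^^^^^^^^^^^^^^^^^^^^^^^^^^^^^^^^^^^^^^^^^^^^^^^^
cv2.error: OpenCV(4.12.0) /io/opencv/modules/imgproc/src/linefit.cpp:50: error: (-215:Assertion failed) count > 0 in function 'fitLine2D_wods'
```

View pics/w4.png

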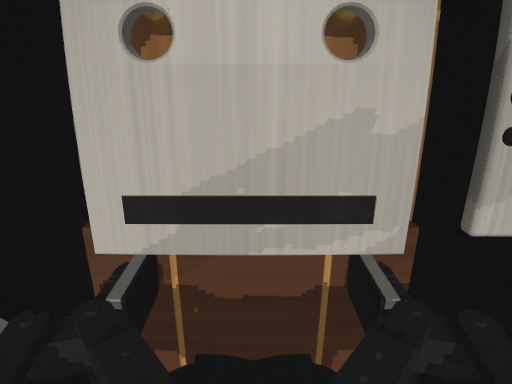

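```bash
python3 - <<'E'
from h import *
s,im=load('w4')
for n,p,z in (('rl',(95,253.5),.036),('rr',(407.5,254),.036),('ha',(147,32.5),.036),('hb',(349.5,31.5),.036)):
    print(n,np.round(dockxy(pix2world('wrist',p,z,s)[0]),1))
# expected pin pixel positions and hole at home
for y in(.035,-.035):
    P=O+.01*EX+y*EY;print('pin pix',world2pix('wrist',[*P,.026],s))
# deck brass lines in this image row 290
print([np.round(dockxy(pix2world('wrist',p,.026,s)[0]),1) for p in ((175.5,290),(325,290))])
cv2.imwrite('pics/w4c.png',cv2.resize(im[0:80,90:400],None,fx=2.5,fy=2.5,interpolation=cv2.INTER_CUBIC))
E
```

```text
rl [-85.3  64.9]
rr [-85.5 -65.7]
ha [-1.  34.9]
hb [ -0.7 -33.7]
pin pix [[153.11175375   4.11512864]]
pin pix [[347.2279078    4.15292838]]
[array([-109.7,   34.9]), array([-109.7,  -34.6])]
```

View pics/w4c.png

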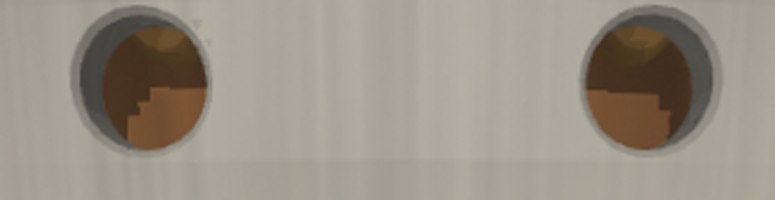

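Call:
jog_arm(series="0 0 0 0.002 0 0 1;0 0 0 0.002 0 0 1;0 0 0 0.002 0 0 1;0 0 0 0.001 0 0 1;0 0 0 0.001 0 0 1;0 0 0 0.0005 0 0 1;0 0 0 0 0 0 1")

```text
clock: 8.32
tool_pos: [0.5254, -0.0706, 0.0237]
tool_rot: [0.692, 0.722, 0.0, -0.0]
contact_force: [-0.1, -0.2, 0.2]
opening: 0.994
```

```bash
python3 - <<'E'
from h import *
s,im=shoot('w5')
print(s['clock'],dockxy(s['tool_pos']),s['tool_pos'][2],s['contact_force'])
E
```

```text
8.3167 (np.float64(-87.51927753524828), np.float64(-1.6734128829824888)) 0.023735378251825933 [-0.13532404 -0.24600314  0.24617916]
```

View pics/w5.png

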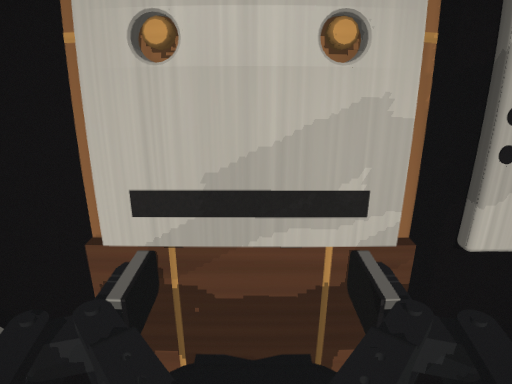

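```bash
python3 - <<'E'
from h import *
s,im=load('w5')
for z in(.036,.028):
  print(z,[np.round(dockxy(pix2world('wrist',p,z,s)[0]),1) for p in ((103,246.5),(398,247),(154,37),(344.5,36.5))])
for xx,yy,z in((.01,.035,.026),(.01,-.035,.026),(-.078,.0749,.026),(-.078,-.0749,.026)):
    P=O+xx*EX+yy*EY;print(world2pix('wrist',[*P,z],s))
sd=ctrl.camera('side');cv2.imwrite('pics/s5.png',cv2.resize(sd[150:260,205:305,::-1],None,fx=7,fy=5.4,interpolation=cv2.INTER_CUBIC))
cv2.imwrite('pics/w5c.png',cv2.resize(im[0:80,90:400],None,fx=2.5,fy=2.5,interpolation=cv2.INTER_CUBIC))
E
```

```text
0.036 [array([-73.3,  60.8]), array([-73.4, -61. ]), array([ 6.1, 32.6]), array([  6.3, -32.1])]
0.028 [array([-77.6,  64.9]), array([-77.7, -65. ]), array([ 7.1, 34.8]), array([  7.2, -34.1])]
[[154.4882199   29.20900016]]
[[345.8355798   29.31224764]]
[[ 83.52073338 244.798124  ]]
[[417.32748099 245.08262205]]
```

View pics/w5c.png

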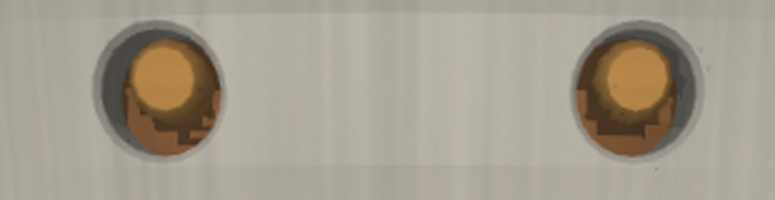

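View pics/s5.png

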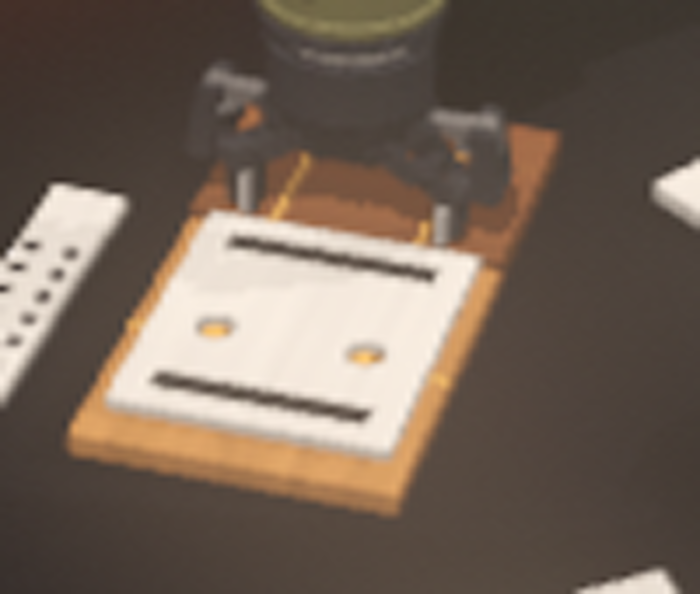

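Call:
jog_arm(series="0 0 0 -0.003 0 0 1;0 0 0 -0.003 0 0 1;0 0 0 0 0 -0.02 1;0 0 0 0 0 -0.04 1;0 0 0 0 0 -0.04 1;0 0 0 0.02 0 -0.035 1;0 0 0 0.03 0 -0.025 1;0 0 0 0.03 0 -0.025 1;0 0 0 0.03 0 -0.02 1;0 0 0 0 0 0 1")

```text
clock: 9.25
tool_pos: [0.5224, 0.0399, 0.2337]
tool_rot: [0.69, 0.724, 0.004, 0.001]
contact_force: [0.4, 0.3, -0.5]
opening: 1.0
```

```bash
python3 - <<'E'
from h import *
s,im=shoot('w6')
print(s['clock'],dockxy(s['tool_pos']),s['tool_pos'][2],s['contact_force'])
for z in(.028,.036):
    r=plate_pose(im,s,z);print(z,np.round(dockxy(r[0]),1),r[1]-1.6107,r[2]-1.6107,r[3],[np.round(dockxy(c),1) for c in r[4]])
sd=ctrl.camera('side');cv2.imwrite('pics/s6.png',cv2.resize(sd[150:260,205:305,::-1],None,fx=7,fy=5.4,interpolation=cv2.INTER_CUBIC))
t=ctrl.camera('top');cv2.imwrite('pics/t6.png',t[:,:,::-1])
E
```

```text
9.25 (np.float64(22.95969819539209), np.float64(-3.0644197862903932)) 0.2337214372933018 [ 0.38621417  0.26864605 -0.52741849]
0.028 [-2.2  0.4] -0.0015370846 -0.0015419722 [np.float32(0.14937879), np.float32(0.12909827)] [array([ 72.4, -64.3]), array([-77. , -64.1]), array([-76.8,  65. ]), array([72.6, 64.9])]
0.036 [0.3 0.4] -0.0012675524 -0.0020564795 [np.float32(0.1458787), np.float32(0.12610647)] [array([ 73.1, -62.7]), array([-72.8, -62.6]), array([-72.6,  63.5]), array([73.3, 63.4])]
```

View pics/w6.png

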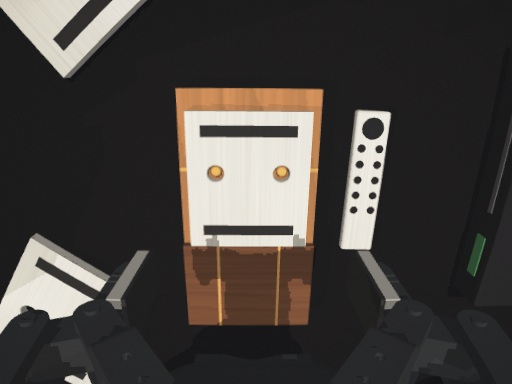

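View pics/s6.png

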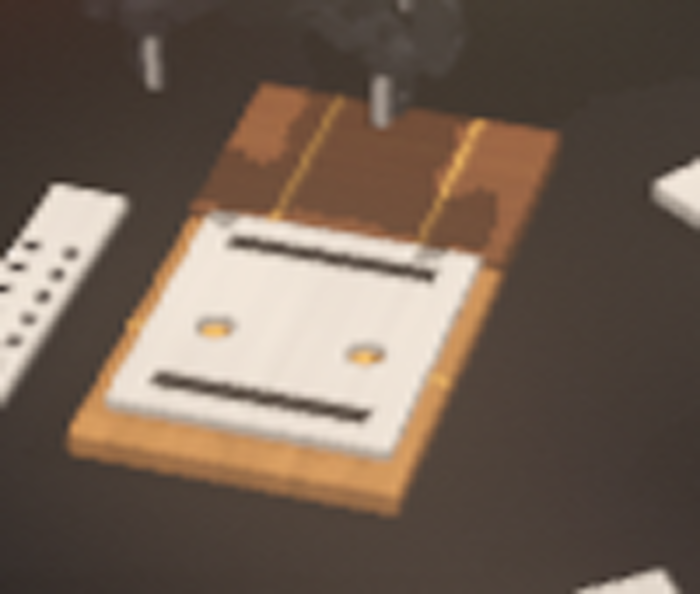

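View pics/t6.png

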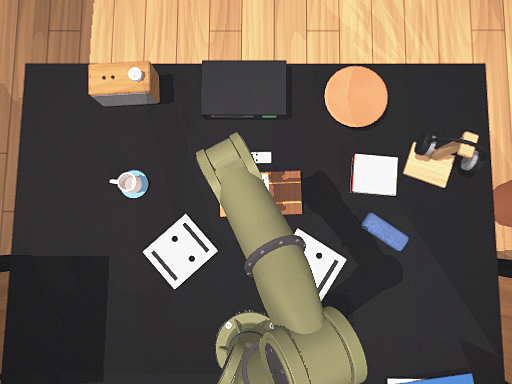

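```bash
python3 - <<'E'
from workcell import ctrl
print(ctrl.close_job(), ctrl.read_state()['clock'])
E
```

```text
the job is handed in; nothing more can be done
the job is handed in; nothing more can be done
```

The plate is flat in the lower bay with both holes over the pins, and the job is handed in. I finished at about 9.4 s of the 64 s allowed.

I pushed the rear edge of the 150 x 130 mm plate, the one lying on the dock, with the two open fingertips. The push was about 26 mm along the dock, slightly across it, with the fingers lined up across the dock to take out the small turn. When the plate dropped I backed off and raised the arm clear.

**Last checks (wrist camera):**
- **Flatness:** with its top face taken at 28 mm, the plate measures 149.4 x 129.1 mm. That matches the start measurement, so it is down and flat.
- **Position:** the centre is about 2.2 mm short of nominal home and 0.4 mm to the side, inside the 3 mm play. The plate is turned about -0.0015 rad, and both pins show in the holes.
- **Forces:** the readings I took stayed around 3 N, and the contact force was about zero at the end.
- **Bystanders:** the mug with its coaster, the disc cases and the glasses case look the same in the top picture as at the start. The arm hides most of the remote there. The wrist and side views show it beside the dock, but I did not measure whether it moved.

**One disagreement:** in one close-up the deck's step showed about 5 pixels away from where my fit put it. The plate's rear edge lies next to the step, so the gap there is under 1 to 2 mm and not the nominal 3 mm. I left it there and did not nudge it further.

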